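Back the stake truck through the yard gate to the loading dock

ROBOT

A 7-joint arm with a two-finger parallel gripper is mounted at the origin on the work surface. World frame = base frame: x ahead of the robot, y to its left, z up, the work surface at z = 0. Lengths are in mm, angles in rad, forces in N, time in s.
With the tool pointing down it reaches from about 400 to 850 mm from the base axis. Payload 10.4 kg.
Tool frame: the origin (TCP) lies on the centre line of the jaws, within the pads' length; the fingertips stand 17 mm ahead of it and the grasp point (between the pads) lies 2 mm behind it (r.finger_overhang is the distance from the TCP to the fingertips, in mm); z points along the fingers, y is the line along which they close (so a half turn about z gives the same grasp; the last joint's range is limited). The gripper opens to 85 mm and grips with 20 to 120 N. Pads are 22 mm wide; open, the fingers measure 114 mm over their backs; the gripper's body (76 mm by 85 mm) begins 54 mm behind the grasp point. The pads swing forward as they close: fully open they stand 13 mm farther back than shut.
Start: joints at [1.323, 0.332, -0.065, 1.46, 0.022, 1.35, -0.088], TCP at [139.339, -609.29, 248.338] pointing down, gripper open.
Joint ranges: [-2.6, 2.6], [-0.5, 2.12], [-1.47, 1.34], [0.16, 2.42], [-1.27, 4.41], [0.06, 2.06], [-2.6, 2.6]. Speed limits (rad/s): [2.22, 2.22, 2.79, 2.79, 3.14, 3.14, 3.14].

INTERFACE

Orientations are given as a unit quaternion [w, x, y, z].
In Python, from workcell import readout, camera, get_calibration, r, nets gives the robot as it stands.
- The arm moves only by the tool drive_tool, never from a script. Its argument "moves" is text: rows parted by semicolons, each of 7 numbers parted by spaces: the finger opening in m, from 0 to 0.0854, then the shift along the tool's x, y, z in m, then the turn, a rotation vector about the tool's x, y, z in rad. A call has 1 to 20 rows; each row shifts and turns the commanded pose from where the row before left it, along the tool's axes as they then stand; what a row does not reach is not made up. A row lasts 1/12 s, in which the tool goes at most 41.7 mm and 7.16 degrees, less where a joint would pass 70% of its speed; a pose out of reach is approached as far as the arm can. A call is refused whole if a number of a shift passes 0.0417 or a number of a turn 0.125, either way. A call with a gripper value outside its range is refused whole. The fingers move at their own pace and stop on an object; "squeeze" is the grip in N (left out, the last holds). Time passes only in rows, so rows that do not move let the fingers close. It gives the time, the measured TCP pose, the force, the opening and the grip force at its end, in the units of the state.
- readout.sense(): the state, without advancing time (a new reading comes with each control period).
- camera(name): name is "side" or "top" or "wrist"; returns (picture, depth): 384x512x3 uint8, blue, green, red; 384x512 float32, mm along the optical axis (not along the pixel's ray), 0 where there is no reading.
- get_calibration(name): a dict with "fov_y" (degrees; the focal length in pixels is half the picture's height over the tangent of half this angle, whatever the lens; pixels are square), "cx", "cy" (the principal point, pixels), "rvec" (rotation vector, rad) and "tvec" (3), from world to camera coordinates, as OpenCV has them; the wrist camera has in their place "T_tool_cam" (4x4, takes a point from camera to tool coordinates, whose origin is the TCP and whose axes are the flange's). Camera axes: x right, y down, z forward; pixel columns grow to the right and rows downward; lengths in mm; the calibration is good to about 2 mm. A picture is of the moment at which its call begins: read the wrist's pose just before it. get_calibration takes no time and is no camera call.
- r.hand_in(): hands the job in; it is judged then, once.
Trained networks look in the newest picture that a camera, given by its name, has taken for a name from the list of things; names that differ only in an ending like _2 or _b are one class to them, and where a whole thing is asked for, a point or a joint stands for the part that bears it (a point fixed in the world has none). Each returns a list of dicts, best first, with "conf" (0 to 1); they miss things now and then, are a little off and sometimes report something else, mostly with a low value. They report only what shows in the picture. A call takes as long as a camera call. They do not tell look-alikes from the thing itself.
- nets.look_for(target, camera): "point" ([x, y, z] in mm, in the coordinates of the camera as it stood for that picture, good to about 4 mm: the middle of the surface that is visible of it).
- nets.cut_out(target, camera): "pixels" (384x512 bool, what is visible of it).
The state is a dict: "clock": time; "qpos": joint angles; "qvel": joint speeds; "joint_torque": joint torques, N m; "eef_pos": TCP position; "orientation": TCP orientation; "wrist_force": force on the tool from outside, world axes, zero at the start; "wrist_torque": the same for the moment, N m; "grip_width": finger opening in mm; "grasp_force": force on a finger pad.
Only numpy, scipy, OpenCV 4.12 (cv2) and the standard library are available. Lean on these libraries where they do the work, as an engineer would, in place of code of your own. Each camera call takes 0.05 s, during which the arm holds its last target. There are 200 camera calls.

TASK

On the model railway, back the red stake truck in through the gap between the two brick gateposts of the freight yard and on until its tailgate stands squarely up against the loading dock. Push it along on its wheels with the fingertips: do not pick it up or tip it, and leave the green car, the shanty and the crate where they are. Then take the hand away.

Things in the scene. Friction and masses are not known exactly. Their poses are not given: they have to be found in the camera images.
- truck: Red model stake truck, 140 long x 52 wide x 54 high, 0.2 to 0.4 kg. Origin on the ground under its middle; +x points from the nose (x = -70 mm) to the tailgate (x = +70 mm), z up. Starts outside the gate, tailgate roughly towards it, up to 45 mm off the gate's centre line and 0.3 rad askew. Pushed on the nose it rolls straight along its own x with under 1 N of drag and does not coast
- truck_tail (a point): Middle of the truck's flat tailgate end, its rearmost face, at (70, 0, 19) mm in the truck's frame. The bed's red sill is the widest part: 52 wide, 15 to 23 mm above the ground, from x = -4 to +70 mm; the grey stake sides above it are 50 wide and reach 41 mm
- truck_nose (a point): Middle of the front bumper's outer face, at (-70, 0, 14) mm in the truck's frame: a flat steel bar 48 wide, 10 to 18 mm above the ground. The grille stands 3 mm further back. Bonnet and fenders behind it: 48 wide, up to 37 mm high, x = -67 to -39 mm; then the cab, 46 wide, 54 high, to x = -6 mm
- front_axle (a point): Middle of the front axle, at (-50, 0, 10) mm in the truck's frame. The wheels (21 mm diameter, 47 over the tyres) roll but do not steer: pushed on a side near one axle, that end skids sideways (1 to 3 N) and the truck pivots about the other axle, which stays nearly where it is
- rear_axle (a point): Middle of the rear axle, at (42, 0, 10) mm in the truck's frame
- gate: Fixed gateway: two brick gateposts 22 x 22 mm, 46 high with flat concrete caps, 60 mm clear between them; a white fence 31 high runs 106 mm outwards from each. Origin on the ground midway between the posts; +x points straight in through the gate to the dock, z up. Posts are centred at y = -41 and +41 mm and span x = -11 to +11 mm. The ground is flat; the grey drive along y = 0 is paint
- dock: Fixed loading dock before a cream freight house with a brown roof. Origin on the ground at the middle of the dock's front face (black rubber bumpers); +x points into the dock, the same way as the gate's +x. Dock 134 wide, 22 high, 60 deep; the house behind it 150 wide, 119 high. The face lies 165 to 190 mm past the gate's origin, centred on the gate's line
- car: Loose olive-green model car, 86 x 40 x 33 mm, beside the drive outside the gate; origin on the ground under its middle. Leave it alone
- shanty: Loose cream crossing-keeper's shanty with a dark roof on a tan footing 70 x 66 mm, 82 high, inside the yard beside the drive; origin on the ground under its middle. Leave it alone
- crate: Loose wooden crate 26 x 26 x 20 mm standing on the dock; origin under its middle. Leave it alone
Things that resemble listed ones, but are neither listed nor needed, are in the scene too. Of the things that look like the truck, take the one that is farthest to the robot's right at the start.

How it is judged (in metres and radians):
On the way:
1. the truck is passing between the gateposts, on its wheels (x of truck in the frame of gate between -0.03 and 0.03 m and y of truck in the frame of gate between -0.01 and 0.01 m and height (world z) of truck below 0.004 m), for 0.1 s.
At the end, for the whole second after the job is handed in: The truck stands still on its wheels inside the yard, its tailgate no more than 6 mm from the dock's face, within 35 mm of the middle of the dock and within 0.12 rad of square to it; the car, the shanty and the crate have not moved by 10 mm or more (x of truck_tail in the frame of dock between -0.006 and 0.003 m and y of truck_tail in the frame of dock between -0.035 and 0.035 m and angle between the x axis of truck and the x axis of dock, either way round below 0.12 rad and x of truck in the frame of dock below 0 m and angle between truck's own z axis and vertical below 0.05 rad and height (world z) of truck below 0.004 m and linear speed of truck below 0.01 m/s and distance of each of car, shanty, crate from where it was at the start of the episode below 0.01 m); the robot touches nothing.
It fails at once if the truck is picked up (6 mm or more off the ground) (height (world z) of truck above 0.006 m).
It fails at once if the truck is tipped (more than 0.25 rad) (angle between truck's own z axis and vertical above 0.25 rad).
It fails at once if the green car is knocked away (distance of car from where it was at the start of the episode above 0.01 m).
It fails at once if the shanty is knocked away (distance of shanty from where it was at the start of the episode above 0.01 m or angle between shanty's own z axis and vertical above 0.3 rad).
It fails at once if the crate is knocked away (distance of crate from where it was at the start of the episode above 0.01 m).
It also fails if it takes over 72 s, if anything falls off the work surface, if the arm or the gripper's body presses on something with over 40 N, if the wrist force passes 120 N, or if a joint passes its speed limit or range.

## Working session

There is one attempt and no reset: what is moved stays moved. The work goes in short steps, Python scripts to look and compute and a tool call to move; the robot and the scene stay as the last step left them, time stands still between calls to the robot, and variables do not carry over. Pictures are saved under pics/ and viewed, at most 10 in all, crops included, and the job is handed in when it is done.

Besides the shell and the picture viewer there is one more tool, called after "Request:" as a command line: name --argument value ..., lists and objects as JSON in quotes. drive_tool: Moves the arm, as the interface text tells. Its arguments: {"type":"object","properties":{"moves":{"type":"string"},"squeeze":{"type":"number"}},"required":["moves"]}

```bash
mkdir -p pics; cat > h.py <<'E'
import numpy as np, cv2
from workcell import readout, camera, get_calibration, r, nets
from scipy.spatial.transform import Rotation as R
def cal(n):
    c=get_calibration(n); f=192/np.tan(np.radians(c['fov_y'])/2)
    K=np.array([[f,0,c['cx']],[0,f,c['cy']],[0,0,1]])
    if n=='wrist':
        s=readout.sense(); T=np.eye(4); q=s['orientation']; T[:3,:3]=R.from_quat([q[1],q[2],q[3],q[0]]).as_matrix(); T[:3,3]=s['eef_pos']
        return K,T@np.array(c['T_tool_cam'])
    M=np.eye(4); M[:3,:3]=cv2.Rodrigues(np.array(c['rvec'],float))[0]; M[:3,3]=np.ravel(c['tvec'])
    return K,np.linalg.inv(M)
def shot(n):
    K,T=cal(n); im,d=camera(n); return im,d,K,T
def cloud(d,K,T):
    v,u=np.mgrid[:384,:512]; P=np.stack([(u-K[0,2])/K[0,0]*d,(v-K[1,2])/K[1,1]*d,d],-1)
    W=P@T[:3,:3].T+T[:3,3]; W[d<=0]=np.nan; return W
def proj(p,K,T):
    c=T[:3,:3].T@(np.array(p,float)-T[:3,3]); c=K@c; return c[:2]/c[2]
E
python3 - <<'E'
from h import *
ims=[]
for n in ['top','side']:
    im,d,K,T=shot(n); np.savez(f'{n}0.npz',im=im,d=d,K=K,T=T); ims.append(im); print(n,T[:3,3].round(),T[:3,2].round(2),T[:3,0].round(2))
    for t in ['truck','gate','dock','car','shanty','crate']:
        for o in nets.look_for(t,n): print(t,round(o['conf'],2),(T[:3,:3]@np.array(o['point'])+T[:3,3]).round(), proj(T[:3,:3]@np.array(o['point'])+T[:3,3],K,T).round())
v=np.hstack(ims); cv2.imwrite('pics/a.png',cv2.resize(ims[0],(800,600))); cv2.imwrite('pics/b.png',cv2.resize(ims[1],(800,600)))
s=readout.sense(); print(s['clock'],s['eef_pos'],s['orientation'])
E
```

```text
top [ 387.  155. 1378.] [ 0.13 -0.01 -0.99] [ 0.01 -1.    0.01]
truck 0.93 [625. 348.  28.] [189. 169.]
truck 0.68 [385. 509.  22.] [132. 249.]
truck 0.66 [391. 305.  25.] [201. 248.]
truck 0.63 [494. 161.  24.] [251. 214.]
gate 0.71 [517. -25.   1.] [312. 208.]
dock 0.84 [ 524. -302.   78.] [412. 204.]
car 0.63 [677. 137.  32.] [260. 153.]
shanty 0.58 [ 659. -143.   66.] [355. 158.]
crate 0.53 [ 533. -255.   37.] [391. 202.]
side [ 465. -404.  718.] [ 0.08  0.64 -0.77] [ 0.99 -0.13 -0.01]
truck 0.92 [388. 271.  30.] [185. 171.]
truck 0.83 [627. 344.  34.] [269. 143.]
truck 0.69 [495. 151.  26.] [230. 203.]
truck 0.59 [381. 501.  32.] [181. 117.]
gate 0.83 [525. -70.   1.] [255. 288.]
dock 0.75 [ 552. -248.   21.] [285. 373.]
car 0.75 [672. 127.  26.] [302. 203.]
shanty 0.81 [ 662. -159.   69.] [335. 307.]
shanty 0.64 [525. -67.   2.] [255. 287.]
crate 0.48 [ 532. -255.   43.] [275. 376.]
0.7 [ 139.35632121 -609.29270182  248.35180491] [5.59731802e-05 9.93690496e-01 1.12157011e-01 2.68853281e-05]
```

View pics/a.png

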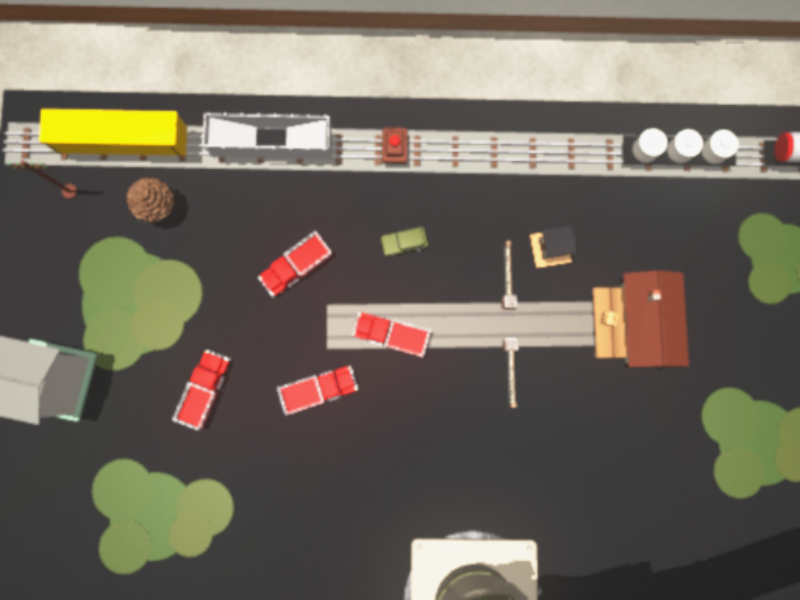

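View pics/b.png

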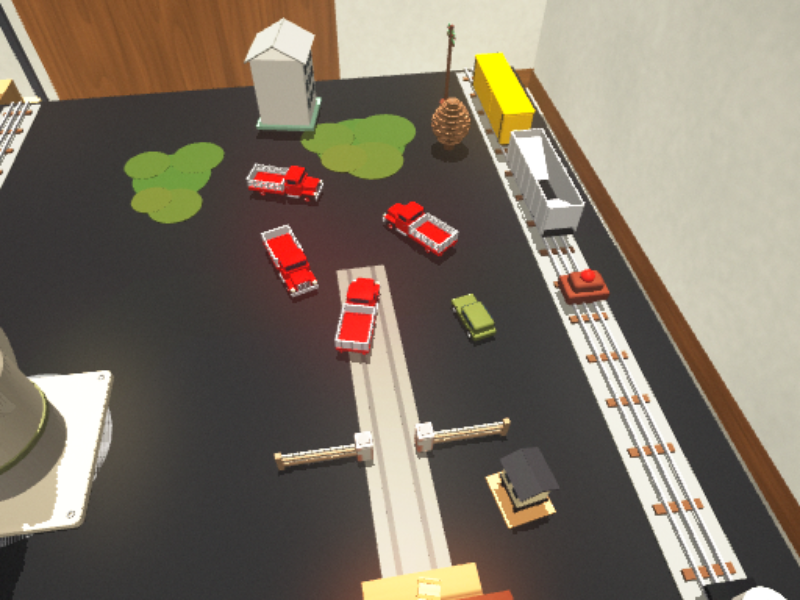

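The picks that resemble the truck, as pixels in the 800x600 top view, are (295,263), (392,335), (317,390) and (201,390). The one farthest to the robot's right (lowest y) is (392,335), at world ≈(494,161). It stands on the drive with its tailgate towards the gate. The gateposts are at (510,300) and (511,344), the dock at (609,320), the car at (404,241) and the shanty at (553,247).

```bash
cat >> h.py <<'E'
def rect(pts):
    (c,wh,a)=cv2.minAreaRect(np.float32(pts)); 
    return np.round(c,1),np.round(wh,1),round(a,1)
E
python3 - <<'E'
from h import *
for n in ['top','side']:
    z=np.load(f'{n}0.npz'); im,d,K,T=[z[k] for k in('im','d','K','T')]; W=cloud(d,K,T); print(n,'f',K[0,0].round(),'ground',np.nanmedian(W[...,2][(abs(W[...,0]-480)<60)&(abs(W[...,1]-50)<40)]).round(1))
    hsv=cv2.cvtColor(im,cv2.COLOR_BGR2HSV)
    def sel(x0,x1,y0,y1,z0,z1):
        m=(W[...,0]>x0)&(W[...,0]<x1)&(W[...,1]>y0)&(W[...,1]<y1)&(W[...,2]>z0)&(W[...,2]<z1); return m
    m=sel(435,560,75,245,8,70); print('truck',m.sum(),rect(W[m][:,:2]))
    red=m&((hsv[...,0]<8)|(hsv[...,0]>172))&(hsv[...,1]>150)
    cab=sel(435,560,75,245,46,70); print('cab',cab.sum(),W[cab].mean(0).round(1),rect(W[cab][:,:2]))
    for y0,y1 in((-60,15),):
        for x0,x1 in((450,522),(522,620)):
            g=sel(x0,x1,y0,y1,39,56); print('post',g.sum(),W[g].mean(0).round(1), rect(W[g][:,:2]))
    for x0,x1 in((380,495),(550,680)):
        g=sel(x0,x1,-60,15,20,37); print('fence',g.sum(),W[g].mean(0).round(1),np.polyfit(W[g][:,0],W[g][:,1],1))
    g=sel(440,620,-330,-170,14,30); print('dock',g.sum(),rect(W[g][:,:2]))
    g=sel(620,730,80,200,10,50); print('car',g.sum(),rect(W[g][:,:2]))
    g=sel(590,730,-230,-80,5,100); print('sh',g.sum(),rect(W[g][:,:2]))
    if n=='top': p=proj((510,20,0),K,T); x,y=p.astype(int); cv2.imwrite('pics/c.png',cv2.resize(im[y-50:y+50,x-85:x+85-0],None,fx=4.6,fy=4.6,interpolation=cv2.INTER_CUBIC))
E
```

```text
top f 456.0 ground 0.2
truck 804 (array([497., 160.]), array([105.6, 163.4]), 0.8)
cab 154 [501.  183.8  53.4] (array([501.4, 183.8]), array([31.4, 43.1]), 74.8)
post 15 [477.8 -56.7  43.1] (array([476.7, -57.3]), array([20.7,  5.2]), 7.3)
post 19 [559.4 -55.5  43.8] (array([559.3, -55.3]), array([ 6. , 21.8]), 87.2)
fence 7 [476.1 -54.8  26.9] [   0.11650344 -110.22018278]
fence 12 [627.  -56.3  28. ] [ -0.0539622  -22.51189783]
dock 818 (array([ 523.1, -259.5]), array([147.8,  61.7]), 1.5)
car 383 (array([676.4, 139. ]), array([41.6, 86.8]), 13.5)
sh 538 (array([ 657.6, -154.8]), array([139.7, 136.6]), 88.0)
side f 358.0 ground 0.2
truck 1022 (array([495.1, 160. ]), array([140.8,  52.5]), 75.2)
cab 177 [501.4 178.5  52.8] (array([500.7, 179.5]), array([31.7, 42.3]), 82.9)
post 14 [477.3 -57.8  42.5] (array([478.3, -57.9]), array([ 3.5, 20.7]), 89.7)
post 21 [558.6 -56.7  43.6] (array([559. , -56.5]), array([19.6,  5.7]), 1.5)<stdin>:14: RuntimeWarning: Mean of empty slice.
  ret = um.true_divide(
Traceback (most recent call last):
TypeError: expected non-empty vector for x
```

View pics/c.png

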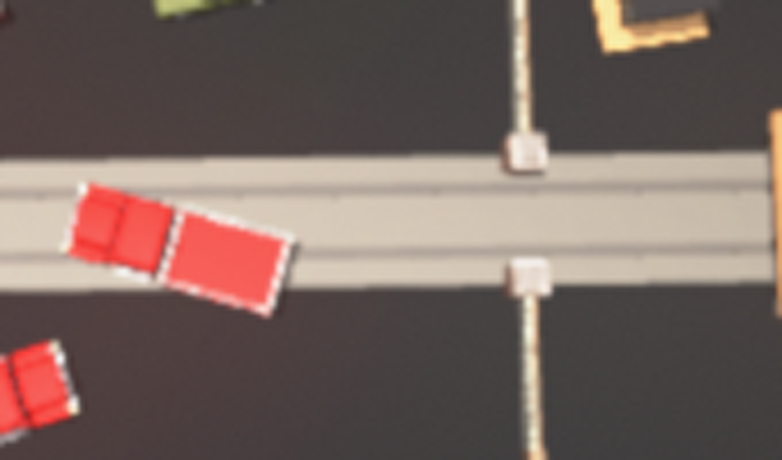

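Crop: this is the chosen truck, nose at (75,220) and tailgate at (282,275), about 0.26 rad askew. The gateposts are at (526,152) and (530,277). Next I refine the gate and dock axes.

```bash
cat >> h.py <<'E'
def sel(W,x0,x1,y0,y1,z0,z1): return (W[...,0]>x0)&(W[...,0]<x1)&(W[...,1]>y0)&(W[...,1]<y1)&(W[...,2]>z0)&(W[...,2]<z1)
def big(m):
    n,l,s,_=cv2.connectedComponentsWithStats(m.astype(np.uint8)); return l==1+np.argmax(s[1:,4])
E
python3 - <<'E'
from h import *
for n in ['top','side']:
    z=np.load(f'{n}0.npz'); im,d,K,T=[z[k] for k in('im','d','K','T')]; W=cloud(d,K,T); print(n)
    m=big(sel(W,425,570,70,245,8,70)); print('truck',m.sum(),rect(W[m][:,:2]))
    for x0,x1 in((450,518),(518,600)):
        g=sel(W,x0,x1,-95,-30,42,56); print('post',g.sum(),W[g].mean(0).round(1), rect(W[g][:,:2]))
    for x0,x1 in((370,460),(575,700)):
        g=sel(W,x0,x1,-95,-35,15,37); print('fence',g.sum(),W[g].mean(0).round(1) if g.sum() else 0)
    g=big(sel(W,440,620,-290,-170,15,30)); print('dock',g.sum(),rect(W[g][:,:2]))
    q=W[g]; xs=np.arange(470,581,10); e=[q[abs(q[:,0]-x)<5][:,1].max() if (abs(q[:,0]-x)<5).any() else np.nan for x in xs]; print(np.round(e,1)); print(q[:,0].min(),q[:,0].max())
    g=big(sel(W,620,730,80,200,6,50)); print('car',g.sum(),rect(W[g][:,:2]))
    g=big(sel(W,590,730,-230,-80,2,100)); print('sh',g.sum(),rect(W[g][:,:2]))
    h=sel(W,420,640,-420,-255,90,150); print('house',h.sum(),rect(W[h][:,:2]) if h.sum() else 0)
E
```

```text
top
truck 798 (array([495.6, 162.6]), array([140.4,  52.6]), 73.4)
post 46 [477.4 -65.   45. ] (array([476.6, -65. ]), array([20.9, 21.1]), 89.6)
post 42 [558.4 -62.9  45.7] (array([559.4, -62.6]), array([21.4, 20.9]), 1.3)
fence 74 [412.5 -68.   26. ]
fence 86 [627.6 -62.2  26.3]
dock 797 (array([ 523.5, -259.3]), array([130.4,  61.6]), 1.0)
[-231.1 -230.7 -231.5 -230.9 -229.3 -229.3 -229.4 -228.3 -228.7 -227.9
 -227.7 -227.7]
458.0664798389002 588.7820852045261
car 389 (array([676.4, 138.7]), array([41.6, 87.5]), 13.3)
sh 584 (array([ 676.1, -151. ]), array([87.4, 96.6]), 3.2)
house 724 (array([ 524.9, -325.6]), array([172.5,  51. ]), 2.0)
side
truck 1022 (array([495.1, 160. ]), array([140.8,  52.5]), 75.2)
post 88 [477.3 -67.6  44.3] (array([477.9, -66.9]), array([21.8, 21.3]), 1.5)
post 90 [559.5 -66.1  44.6] (array([559.7, -65.2]), array([21.8, 22.1]), 0.9)
fence 180 [414.5 -70.8  26.4]
fence 221 [629.9 -64.5  26.8]
dock 1121 (array([ 524.2, -247.9]), array([133.9,  35.5]), 0.9)
[-232.8 -232.5 -231.7 -232.  -231.4 -231.3 -231.2 -230.2 -230.4 -230.4
 -229.3 -229.8]
457.2330136430752 591.3673010851824
car 520 (array([675.2, 137.1]), array([41.8, 87.5]), 14.3)
sh 1573 (array([ 680.4, -138.7]), array([89.8, 93. ]), 10.0)
house 0 0
```

Request:
drive_tool --moves "0 0.038 -0.0125 0 0 0 -0.0665;0 0.038 -0.0125 0 0 0 -0.0665;0 0.038 -0.0125 0 0 0 -0.0665;0 0.038 -0.0125 0 0 0 -0.0665;0 0.038 -0.0125 0 0 0 -0.0665;0 0.038 -0.0125 0 0 0 -0.0665;0 0.038 -0.0125 0 0 0 -0.0665;0 0.038 -0.0125 0 0 0 -0.0665;0 0.038 -0.0125 0 0 0 -0.0665;0 0.038 -0.0125 0 0 0 -0.0665;0 0.038 -0.0125 0 0 0 -0.0665;0 0.038 -0.0125 0 0 0 -0.0665;0 0.038 -0.0125 0 0 0 -0.0665;0 0.038 -0.0125 0 0 0 -0.0665;0 0.038 -0.0125 0 0 0 -0.0665;0 0.038 -0.0125 0 0 0 -0.0665;0 0.038 -0.0125 0 0 0 -0.0665;0 0.038 -0.0125 0 0 0 -0.0665;0 0.038 -0.0125 0 0 0 -0.0665;0 0.038 -0.0125 0 0 0 -0.0665"

```text
clock: 2.37
eef_pos: [425.7, 77.6, 248.5]
orientation: [0.0, 0.712, 0.703, 0.0]
wrist_force: [1.1, -0.1, -0.0]
grip_width: 0.3
grasp_force: 0.0
```

```bash
cat >> h.py <<'E'
G=np.array([518.3,-65.]); gx=np.array([.0275,-1.]); gx/=np.linalg.norm(gx); gy=np.array([-gx[1],gx[0]])
def tog(p): d=np.array(p)[...,:2]-G; return np.stack([d@gx,d@gy],-1)
def tool():
    s=readout.sense(); q=s['orientation']; return s['eef_pos'],2*np.arctan2(q[2],q[1])
def truck(W,lo=8):
    P=tog(W.reshape(-1,3)).reshape(W.shape[:2]+(2,)); return P
def meas(n,xr=(-330,230),yr=(-75,60),save=None):
    im,d,K,T=shot(n); W=cloud(d,K,T); P=truck(W)
    h=cv2.cvtColor(im,cv2.COLOR_BGR2HSV); red=((h[...,0]<9)|(h[...,0]>170))&(h[...,1]>120)&(h[...,2]>50)
    box=(P[...,0]>xr[0])&(P[...,0]<xr[1])&(abs(P[...,1])<yr[1])|((P[...,0]>xr[0])&(P[...,0]<-40)&(P[...,1]>yr[0])&(P[...,1]<yr[1]))
    m=box&(W[...,2]>8)&(W[...,2]<62)
    if save: cv2.imwrite(save,cv2.resize(im,(800,600)))
    if (red&box).sum()<30: print(n,'no truck'); return im,W,P,K,T
    rb=big(red&m); dil=cv2.dilate(rb.astype(np.uint8),np.ones((9,9)))>0
    m=big(m&dil)
    (c,wh,a)=cv2.minAreaRect(np.float32(P[m])); 
    if wh[0]<wh[1]: a-=90; wh=wh[::-1]
    a=(a+90)%180-90
    c=np.array(c); u=np.array([np.cos(np.radians(a)),np.sin(np.radians(a))])
    print(n,'truck gate-frame c',c.round(1),'size',np.round(wh,1),'yaw',round(np.radians(a),3),'front',(c-50*u).round(1),'tail',(c+70*u).round(1),'clock',round(readout.sense()['clock'],2))
    return im,W,P,K,T
def to(x,y,yaw=0):
    p,ps=tool(); t=G+x*gx+y*gy; tx=np.array([np.cos(ps),np.sin(ps)]); ty=np.array([np.sin(ps),-np.cos(ps)]); d=t-p[:2]
    print('tool gate',tog(p).round(1),'z',p[2].round(1),'yaw',round(ps,3),'shift',(d@tx).round(1),(d@ty).round(1),'turn',round(ps-(np.arctan2(-gx[1],-gx[0])+yaw),3),'F',np.round(readout.sense()['wrist_force'],1))
E
python3 - <<'E'
from h import *
im,W,P,K,T=meas('wrist',save='pics/w1.png'); meas('top'); meas('side')
for nm,y0,y1 in(('L',20,62),('R',-62,-20)):
    g=(abs(P[...,0])<25)&(P[...,1]>y0)&(P[...,1]<y1)&(W[...,2]>42)&(W[...,2]<52)
    if g.sum()>20: print(nm,rect(P[g]),W[g][:,2].mean())
to(-203,-95)
E
```

```text
wrist truck gate-frame c [-261.3   -5.9] size [68.4 49.3] yaw -0.309 front [-308.9    9.3] tail [-194.6  -27.2] clock 2.42
top truck gate-frame c [-258.8   -7.5] size [76.3 50.7] yaw -0.308 front [-306.4    7.6] tail [-192.1  -28.7] clock 2.47
side truck gate-frame c [-202.8  -23.6] size [94.1 52.3] yaw -0.289 front [-250.8   -9.4] tail [-135.7  -43.5] clock 2.52
L (array([-1.1, 42.2]), array([22.8, 22.1]), 1.5) 44.65161056066279
R (array([ -1. , -39.3]), array([23.1, 20.9]), 0.3) 44.75468684572925
tool gate [-146.   -88.8] z 248.7 yaw 1.561 shift 56.7 -8.3 turn -0.037 F [ 0.  -1.   0.2]
```

View pics/w1.png

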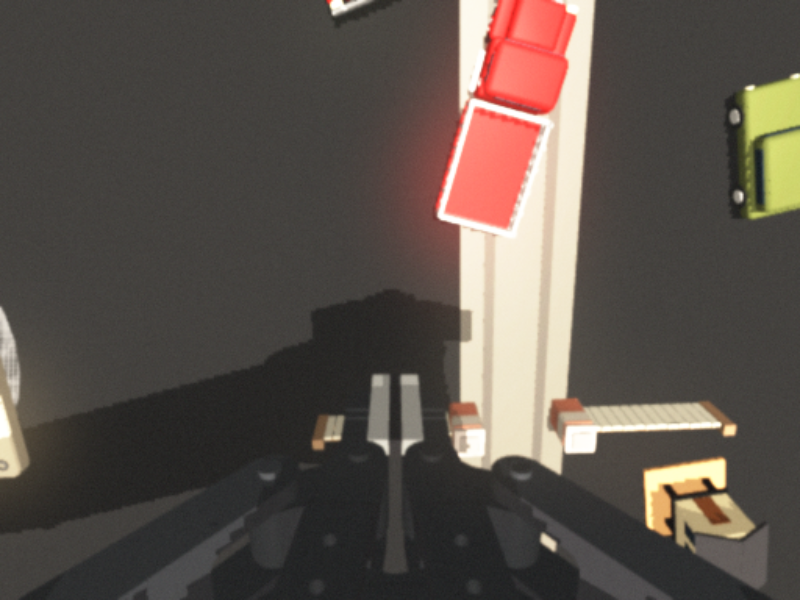

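Request:
drive_tool --moves "0 0.0285 -0.004 0.037 0 0 -0.0185;0 0.0285 -0.004 0.037 0 0 -0.0185;0 0 0 0.037 0 0 0;0 0 0 0.037 0 0 0;0 0 0 0.037 0 0 0;0 0 0 0.036 0 0 0;0 0 0 0 0 0 0"

```text
clock: 3.1
eef_pos: [415.3, 124.3, 29.8]
orientation: [-0.003, 0.7, 0.714, -0.004]
wrist_force: [-1.9, -1.6, -0.4]
grip_width: 0.1
grasp_force: 0.0
```

```bash
python3 - <<'E'
s=open('h.py').read()
s=s.replace("rb=big(red&m); dil=cv2.dilate(rb.astype(np.uint8),np.ones((9,9)))>0","rb=big(cv2.dilate((red&m).astype(np.uint8),np.ones((7,7)))>0); dil=cv2.dilate(rb.astype(np.uint8),np.ones((3,3)))>0")
open('h.py','w').write(s)
E
python3 - <<'E'
from h import *
to(-203,-95); meas('wrist',save='pics/w2.png'); meas('side'); meas('top')
E
```

```text
tool gate [-192.1  -97.7] z 29.8 yaw 1.59 shift 11.0 2.6 turn -0.008 F [-1.9 -1.6 -0.4]
wrist truck gate-frame c [-231.6  -21.8] size [132.8  60.8] yaw -0.52 front [-275.    3.] tail [-170.9  -56.6] clock 3.15
side truck gate-frame c [-225.4  -17. ] size [143.1  52.4] yaw -0.29 front [-273.3   -2.7] tail [-158.3  -37. ] clock 3.2
top truck gate-frame c [-244.3  -11.9] size [106.   51.2] yaw -0.292 front [-292.2    2.5] tail [-177.3  -32.1] clock 3.25
```

Request:
drive_tool --moves "0 0 0.01 0.002 0 0 -0.008;0 0 0.01 0 0 0 0;0 -0.003 0.008 0 0 0 0;0 -0.003 0.006 0 0 0 0;0 -0.002 0.005 0 0 0 0;0 -0.002 0.004 0 0 0 0;0 0 0 0 0 0 0"

```text
clock: 3.83
eef_pos: [463.5, 117.0, 33.8]
orientation: [0.0, 0.697, 0.717, 0.0]
wrist_force: [-1.0, -1.0, 0.1]
grip_width: 0.3
grasp_force: 0.0
```

```bash
python3 - <<'E'
from h import *
to(-183,-43); meas('side',save='pics/s2.png')
E
```

```text
tool gate [-183.4  -49.8] z 33.8 yaw 1.599 shift -0.4 6.8 turn 0.001 F [-1.  -1.   0.1]
side truck gate-frame c [-189.8  -13.6] size [75.4 58.8] yaw -0.094 front [-239.6   -8.8] tail [-120.1  -20.2] clock 3.88
```

View pics/s2.png

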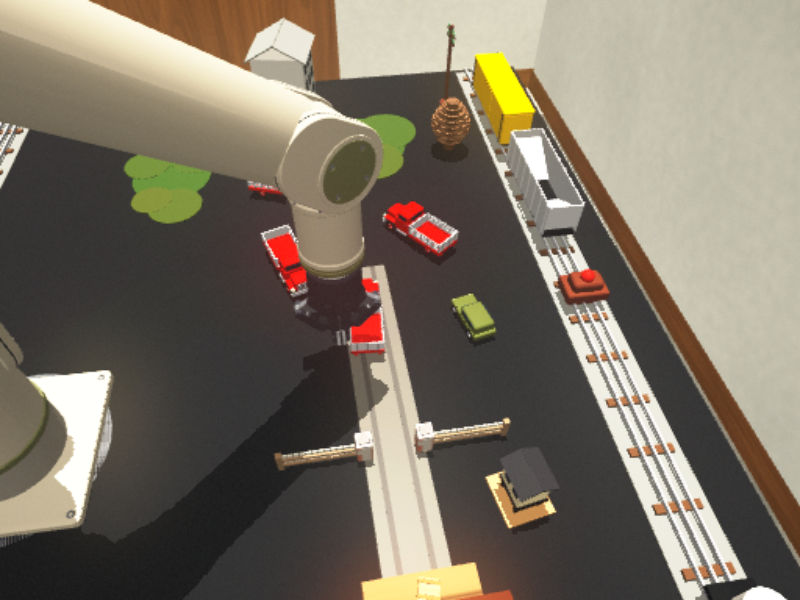

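```bash
python3 - <<'E'
from h import *
im,W,P,K,T=meas('side')
# red-only bed & cab points
h=cv2.cvtColor(im,cv2.COLOR_BGR2HSV); red=((h[...,0]<9)|(h[...,0]>170))&(h[...,1]>120)&(h[...,2]>50)
m=red&(abs(P[...,1])<55)&(P[...,0]>-330)&(P[...,0]<-60)
print(rect(P[m&(W[...,2]>5)]))
c=m&(W[...,2]>48); print('cab',rect(P[c]), P[c].mean(0))
E
```

```text
side truck gate-frame c [-188.8  -13.6] size [73.5 58.5] yaw -0.076 front [-238.6   -9.8] tail [-119.   -18.9] clock 3.93
(array([-221.2,   -5.1]), array([ 47.9, 139.3]), 82.9)
cab (array([-211.4,   -1.4]), array([31.1, 96.8]), 67.9) [-222.31603098   -0.56078381]
```

Request:
drive_tool --moves "0 0 -0.004 0.004 0 0 0;0 0 0.004 0.001 0 0 0;0 0 0.004 0 0 0 0;0 0 0.004 0 0 0 0;0 0 0 0 0 0 0;0 0 -0.03 0 0 0 0;0 0 -0.03 -0.03 0 0 0;0 0.0 -0.03 -0.041 0 0 0;0 -0.04 -0.01 -0.041 0 0 0;0 -0.04 0 -0.041 0 0 0;0 -0.04 0 -0.03 0 0 0;0 0 0 0 0 0 0"

```text
clock: 4.93
eef_pos: [386.1, 18.8, 178.3]
orientation: [0.004, 0.699, 0.715, 0.001]
wrist_force: [0.4, -0.7, -1.0]
grip_width: -0.1
grasp_force: 0.0
```

```bash
python3 - <<'E'
from h import *
to(-300,0); meas('side'); meas('top'); meas('wrist',save='pics/w3.png')
E
```

```text
tool gate [ -87.4 -129.8] z 178.3 yaw 1.594 shift 213.1 128.9 turn -0.004 F [ 0.4 -0.7 -1. ]
side truck gate-frame c [-223.3   -2.7] size [141.3  51.6] yaw -0.016 front [-273.3   -1.9] tail [-153.3   -3.8] clock 4.98
top truck gate-frame c [-225.8   -2.8] size [136.9  51.1] yaw -0.019 front [-275.8   -1.8] tail [-155.8   -4.1] clock 5.03
wrist truck gate-frame c [-192.2   -2.2] size [70.9 51.7] yaw -0.012 front [-242.2   -1.6] tail [-122.2   -3. ] clock 5.08
```

Request:
drive_tool --moves "0 0.035 0 0.0 0 0 0;0 0.035 0 0.03 0 0 0;0 0.027 0 0.04 0 0 0;0 0 0.03 0.04 0 0 0;0 0 0.03 0.035 0 0 0;0 0 0.005 0 0 0 -0.004;0 0 0 0 0 0 0;0 0 0 0 0 0 0"

```text
clock: 5.75
eef_pos: [429.9, 116.0, 57.8]
orientation: [-0.001, 0.695, 0.719, -0.0]
wrist_force: [0.4, 0.1, 0.8]
grip_width: -0.2
grasp_force: 0.0
```

```bash
python3 - <<'E'
from h import *
to(-183,-39.3)
for n in('top','side'):
    z=np.load(f'{n}0.npz'); W=cloud(z['d'],z['K'],z['T']); P=truck(W)
    for s in(1,-1):
        g=(abs(P[...,0])<25)&(s*P[...,1]>20)&(s*P[...,1]<62)&(W[...,2]>41)&(W[...,2]<52); q=P[g]; print(n,s,q.min(0).round(1),q.max(0).round(1),q.mean(0).round(1))
    # shelter: drive line edges on ground
E
```

```text
tool gate [-183.3  -83.4] z 57.8 yaw 1.605 shift -0.7 44.1 turn 0.007 F [0.4 0.1 0.8]
top 1 [-11.7  30.4] [ 9.6 52. ] [-1.  40.7]
top -1 [-11.6 -52.3] [  9.9 -31.2] [ -0.8 -40.8]
side 1 [-10.3  30.4] [12.5 52.2] [ 2.1 41.1]
side -1 [ -9.9 -51.3] [ 12.4 -29.5] [  2.2 -40.6]
```

Request:
drive_tool --moves "0 0 0 0.03 0 0 0.007;0 0 0.015 0 0 0 0;0 0 0.015 0 0 0 0;0 0 0.006 0 0 0 0;0 0 0 0 0 0 0;0 0 0 0 0 0 0"

```text
clock: 6.25
eef_pos: [466.8, 115.4, 29.1]
orientation: [0.001, 0.698, 0.716, -0.0]
wrist_force: [-1.1, -0.2, -0.4]
grip_width: -0.1
grasp_force: 0.0
```

```bash
python3 - <<'E'
from h import *
to(-183,-39.3)
E
```

```text
tool gate [-181.7  -46.5] z 29.1 yaw 1.596 shift 1.3 7.2 turn -0.002 F [-1.1 -0.2 -0.4]
```

Request:
drive_tool --moves "0 0 0.004 0 0 0 0;0 0 0.002 0 0 0 0;0 0 0.001 0 0 0 0;0 0 0 0 0 0 0;0 0 0 0 0 0 0"

```text
clock: 6.67
eef_pos: [473.5, 115.3, 27.7]
orientation: [0.0, 0.698, 0.716, -0.001]
wrist_force: [-2.4, -0.5, 1.5]
grip_width: -0.2
grasp_force: 1.1
```

```bash
python3 - <<'E'
from h import *
to(-183,-39.3)
E
```

```text
tool gate [-181.5  -39.8] z 27.7 yaw 1.596 shift 1.5 0.5 turn -0.002 F [-2.4 -0.5  1.5]
```

Request:
drive_tool --moves "0 0 -0.025 0 0 0 0;0 0 -0.03 -0.03 0 0 0;0 -0.03 -0.03 -0.04 0 0 0;0 -0.04 0 -0.04 0 0 0;0 -0.03 0 -0.03 0 0 0;0 0 0 0 0 0 0"

```text
clock: 7.17
eef_pos: [403.8, 29.7, 147.9]
orientation: [0.004, 0.7, 0.714, 0.001]
wrist_force: [1.2, -0.7, -0.0]
grip_width: 0.5
grasp_force: 0.0
```

```bash
python3 - <<'E'
from h import *
to(-340,0); meas('side'); meas('top')
E
```

```text
tool gate [ -97.8 -111.9] z 147.9 yaw 1.592 shift 242.9 110.3 turn -0.007 F [ 1.2 -0.7 -0. ]
side truck gate-frame c [-223.3   -2.1] size [140.  51.] yaw 0.001 front [-273.3   -2.2] tail [-153.3   -2.1] clock 7.22
top truck gate-frame c [-225.7    0.5] size [137.2  56.2] yaw -0.011 front [-275.7    1.1] tail [-155.7   -0.3] clock 7.27
```

Request:
drive_tool --moves "0 0.04 0 0 0 0 -0.007;0 0.04 0.01 0 0 0 0;0 0.04 0.025 0 0 0 0;0 0.04 0.025 0 0 0 0;0 0.04 0.025 0 0 0 0;0 0.035 0.025 0 0 0 0;0 0 0 0 0 0 0;0 0 0 0.04 0 0 0;0 0 0 0.04 0 0 0;0 0 0 0.04 0 0 0;0 0 0 0 0 0 0;0 0 0 0 0 0 0"

```text
clock: 8.27
eef_pos: [492.9, 259.3, 20.8]
orientation: [-0.001, 0.695, 0.719, -0.001]
wrist_force: [-0.4, 0.8, -0.3]
grip_width: -0.3
grasp_force: 0.0
```

```bash
python3 - <<'E'
from h import *
to(-340,-2); meas('side')
E
```

```text
tool gate [-324.9  -16.5] z 20.8 yaw 1.606 shift 15.0 14.6 turn 0.008 F [-0.4  0.8 -0.3]
side truck gate-frame c [-236.    -3.1] size [165.3  52. ] yaw 0.022 front [-286.    -4.2] tail [-166.    -1.5] clock 8.32
```

Request:
drive_tool --moves "0 0 0.0145 -0.004 0 0 0.008;0 0 0 0 0 0 0;0 -0.008 0 0 0 0 0;0 -0.008 0 0 0 0 0;0 -0.01 0 0 0 0 0;0 -0.012 0 0 0 0 0;0 -0.014 0 0 0 0 0;0 -0.014 0 0 0 0 0;0 -0.014 0 0 0 0 0;0 -0.014 0 0 0 0 0;0 -0.014 0 0 0 0 0;0 -0.012 0 0 0 0 0;0 -0.01 0 0 0 0 0;0 -0.006 0 0 0 0 0;0 -0.004 0 0 0 0 0;0 0 0 0 0 0 0;0 0 0 0 0 0 0"

```text
clock: 9.73
eef_pos: [512.7, 118.0, 27.3]
orientation: [0.0, 0.698, 0.716, -0.0]
wrist_force: [0.1, 0.3, -0.0]
grip_width: 0.2
grasp_force: 0.0
```

```bash
python3 - <<'E'
from h import *
to(-184,-2); meas('side'); meas('top')
E
```

```text
tool gate [-183.1   -0.6] z 27.3 yaw 1.595 shift 0.9 -1.4 turn -0.003 F [ 0.1  0.3 -0. ]
side truck gate-frame c [-102.3   -1. ] size [150.5  51.8] yaw -0.006 front [-152.3   -0.7] tail [-32.3  -1.5] clock 9.78
top truck gate-frame c [-37.8  10.7] size [50.  23.3] yaw -0.881 front [-69.7  49.2] tail [  6.7 -43.3] clock 9.83
```

Request:
drive_tool --moves "0 -0.006 0 0 0 0 0;0 -0.01 0 0 0 0 0;0 -0.012 0 0 0 0 0;0 -0.012 0 0 0 0 0;0 -0.012 0 0 0 0 0;0 -0.012 0 0 0 0 0;0 -0.012 0 0 0 0 0;0 -0.01 0 0 0 0 0;0 -0.008 0 0 0 0 0;0 -0.004 0 0 0 0 0;0 0 0 0 0 0 0;0 0 0 0 0 0 0;0 0 0 0 0 0 0"

```text
clock: 10.92
eef_pos: [515.1, 20.5, 27.4]
orientation: [0.0, 0.698, 0.716, -0.0]
wrist_force: [-0.2, 0.4, -0.1]
grip_width: 0.3
grasp_force: 0.0
```

```bash
python3 - <<'E'
from h import *
to(9,-2); meas('side',save='pics/s3.png'); meas('top')
E
```

```text
tool gate [-85.6  -0.9] z 27.4 yaw 1.596 shift -94.6 -0.9 turn -0.002 F [-0.2  0.4 -0.1]
side truck gate-frame c [-1.  -9.3] size [153.   96.4] yaw 0.273 front [-49.1 -22.8] tail [66.4  9.6] clock 10.97
top truck gate-frame c [218.3 -15. ] size [36.9 16.1] yaw 1.517 front [215.6 -64.9] tail [222.   54.9] clock 11.02
```

View pics/s3.png

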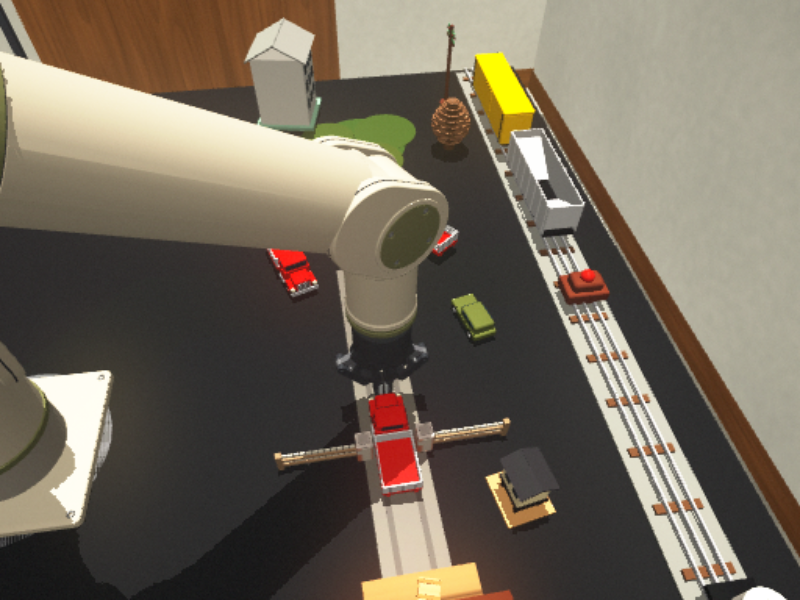

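The truck is straddling the gate, tailgate at (400,492), clear of the posts at (364,446) and (425,436). I carry on.

Request:
drive_tool --moves "0 -0.006 0 0 0 0 0;0 -0.01 0 0 0 0 0;0 -0.012 0 0 0 0 0;0 -0.012 0 0 0 0 0;0 -0.012 0 0 0 0 0;0 -0.012 0 0 0 0 0;0 -0.01 0 0 0 0 0;0 -0.007 0 0 0 0 0;0 -0.004 0 0 0 0 0;0 0 0 0 0 0 0;0 0 0 0 0 0 0;0 0 0 0 0 0 0"

```text
clock: 12.02
eef_pos: [517.2, -64.5, 27.5]
orientation: [0.0, 0.698, 0.716, -0.0]
wrist_force: [-0.3, 0.2, -0.4]
grip_width: -0.0
grasp_force: 0.0
```

Request:
drive_tool --moves "0 -0.002 0 0 0 0 0;0 -0.002 0 0 0 0 0;0 -0.001 0 0 0 0 0;0 0 0 0 0 0 0;0 0 0 0 0 0 0"

```text
clock: 12.43
eef_pos: [517.4, -70.2, 27.5]
orientation: [0.0, 0.698, 0.716, -0.001]
wrist_force: [0.4, 0.2, -0.6]
grip_width: 0.3
grasp_force: 0.0
```

Request:
drive_tool --moves "0 -0.002 0 0 0 0 0;0 -0.001 0 0 0 0 0;0 0 0 0 0 0 0;0 0 0 0 0 0 0"

```text
clock: 12.77
eef_pos: [517.4, -73.3, 27.5]
orientation: [0.0, 0.699, 0.716, -0.001]
wrist_force: [-0.6, -0.3, 0.8]
grip_width: 0.1
grasp_force: 0.0
```

```bash
python3 - <<'E'
from h import *
to(9,-2)
E
```

```text
tool gate [ 8.3 -1.1] z 27.5 yaw 1.595 shift -0.7 -0.9 turn -0.003 F [-0.6 -0.3  0.8]
```

No contact with the dock yet, so I keep going in small steps.

Request:
drive_tool --moves "0 -0.001 0 0 0 0 0;0 -0.001 0 0 0 0 0;0 0 0 0 0 0 0;0 0 0 0 0 0 0"

```text
clock: 13.1
eef_pos: [517.5, -75.2, 27.5]
orientation: [0.0, 0.698, 0.716, -0.001]
wrist_force: [-1.0, 0.0, -0.0]
grip_width: 0.1
grasp_force: 0.0
```

Request:
drive_tool --moves "0 -0.001 0 0 0 0 0;0 -0.001 0 0 0 0 0;0 0 0 0 0 0 0;0 0 0 0 0 0 0"

```text
clock: 13.43
eef_pos: [517.5, -77.3, 27.5]
orientation: [0.0, 0.699, 0.716, -0.001]
wrist_force: [1.0, 0.0, 0.2]
grip_width: 0.1
grasp_force: 0.0
```

```bash
python3 - <<'E'
from h import *
to(9,-2)
im,W,P,K,T=shot('side')[0],0,0,0,0
import h
im,d,K,T=shot('side'); W=cloud(d,K,T); P=tog(W.reshape(-1,3)).reshape(W.shape[:2]+(2,))
g=(abs(P[...,1])<20)&(P[...,0]>40)&(P[...,0]<230)
for lo,hi in((5,14),(14,25),(25,45)):
    q=P[g&(W[...,2]>lo)&(W[...,2]<hi)]; print(lo,len(q),np.histogram(q[:,0],np.arange(90,230,5)))
x,y=proj((522,-220,20),K,T).astype(int); print(x,y)
cv2.imwrite('pics/s4.png',cv2.resize(im[284:384,190:330],None,fx=5.5,fy=5.5,interpolation=cv2.INTER_CUBIC))
E
```

```text
tool gate [12.3 -1.1] z 27.5 yaw 1.595 shift 3.3 -0.9 turn -0.003 F [1.  0.  0.2]
5 1 (array([0, 0, 0, 0, 0, 0, 0, 0, 0, 0, 0, 0, 0, 0, 1, 0, 0, 0, 0, 0, 0, 0,
       0, 0, 0, 0, 0]), array([ 90,  95, 100, 105, 110, 115, 120, 125, 130, 135, 140, 145, 150,
       155, 160, 165, 170, 175, 180, 185, 190, 195, 200, 205, 210, 215,
       220, 225]))
14 971 (array([33, 49, 50, 53, 52, 58, 55, 57, 57, 57, 59, 64, 62, 25, 29, 47, 61,
       28, 32, 25, 17,  0,  0,  0,  0,  0,  0]), array([ 90,  95, 100, 105, 110, 115, 120, 125, 130, 135, 140, 145, 150,
       155, 160, 165, 170, 175, 180, 185, 190, 195, 200, 205, 210, 215,
       220, 225]))
25 534 (array([83,  2,  4,  0,  3,  3,  1,  1,  1,  3,  2,  0,  1,  1, 80,  0,  1,
       14, 40, 46, 44, 49,  8,  0,  0,  0,  0]), array([ 90,  95, 100, 105, 110, 115, 120, 125, 130, 135, 140, 145, 150,
       155, 160, 165, 170, 175, 180, 185, 190, 195, 200, 205, 210, 215,
       220, 225]))
265 359
```

View pics/s4.png

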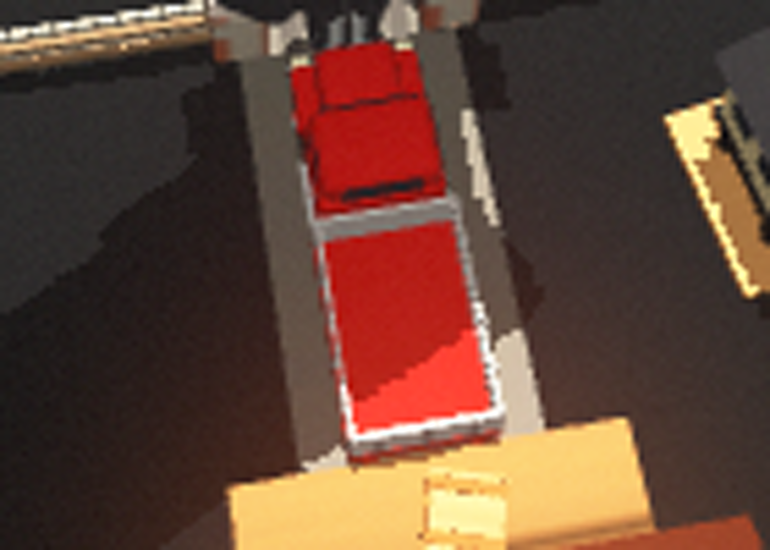

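The tailgate at (425,445) is just short of the dock edge. I continue until I feel contact.

Request:
drive_tool --moves "0 -0.001 0 0 0 0 0;0 -0.001 0 0 0 0 0;0 0 0 0 0 0 0;0 0 0 0 0 0 0"

```text
clock: 13.87
eef_pos: [517.6, -79.3, 27.5]
orientation: [0.0, 0.699, 0.716, -0.001]
wrist_force: [-0.7, -0.1, 0.5]
grip_width: 0.1
grasp_force: 0.0
```

Request:
drive_tool --moves "0 -0.001 0 0 0 0 0;0 0 0 0 0 0 0;0 0 0 0 0 0 0"

```text
clock: 14.12
eef_pos: [517.6, -79.6, 27.5]
orientation: [0.0, 0.698, 0.716, -0.0]
wrist_force: [0.1, 3.5, 0.0]
grip_width: -0.0
grasp_force: 1.4
```

Request:
drive_tool --moves "0 -0.001 0 0 0 0 0;0 0 0 0 0 0 0;0 0 0 0 0 0 0"

```text
clock: 14.37
eef_pos: [517.6, -79.8, 27.5]
orientation: [-0.0, 0.698, 0.716, 0.0]
wrist_force: [0.3, 6.1, 0.3]
grip_width: 0.0
grasp_force: 3.1
```

Force is rising (6 N) while the tool no longer advances, so the tailgate is on the dock. I retreat straight back along tool +x, then up.

Request:
drive_tool --moves "0 0.005 0 0 0 0 0;0 0.02 0 0 0 0 0;0 0.035 0 0 0 0 0;0 0.035 0 -0.01 0 0 0;0 0.02 0 -0.035 0 0 0;0 0.01 0 -0.04 0 0 0;0 0.01 0 -0.04 0 0 0;0 0.03 0 -0.04 0 0 0;0 0.03 0 0 0 0 0;0 0 0 0 0 0 0;0 0 0 0 0 0 0;0 0 0 0 0 0 0"

```text
clock: 15.37
eef_pos: [512.9, 108.2, 185.1]
orientation: [0.0, 0.699, 0.716, -0.001]
wrist_force: [0.3, -0.1, -0.2]
grip_width: -0.1
grasp_force: 0.0
```

```bash
python3 - <<'E'
from h import *
to(-200,0)
for n in('side','top'):
    im,d,K,T=shot(n); W=cloud(d,K,T); P=tog(W.reshape(-1,3)).reshape(W.shape[:2]+(2,))
    m=(abs(P[...,1])<29.5)&(P[...,0]>14)&(P[...,0]<163)&(W[...,2]>8)&(W[...,2]<62); print(n,rect(P[big(m)]))
    for nm,b in(('car',(620,730,80,200,6,50)),('sh',(590,730,-230,-80,2,100))):
        g=big(sel(W,*b)); print(nm,rect(W[g][:,:2]))
    z=np.load(f'{n}0.npz'); df=cv2.absdiff(im,z['im']).max(2)
E
```

```text
tool gate [-173.3   -0.7] z 185.1 yaw 1.595 shift 26.7 0.6 turn -0.003 F [ 0.3 -0.1 -0.2]
side (array([95.1,  0. ]), array([ 52.3, 135.7]), 89.9)
car (array([676. , 137.6]), array([42. , 88.1]), 12.6)
sh (array([ 681.5, -149.6]), array([92.7, 70.3]), 9.9)
top (array([93.6, -1.2]), array([ 51.8, 138.8]), 89.7)
car (array([676.8, 139.2]), array([47.3, 86.6]), 14.8)
sh (array([ 675.6, -151.6]), array([ 92.3, 103.2]), 21.8)
```

The truck is square and centred, the tailgate is on the dock, the car and shanty have not moved, and the hand is clear.

```bash
python3 -c "
from workcell import r
print(r.hand_in())"
```

```text
the job is handed in; nothing more can be done
None
```

The red truck was backed through the gate and pushed until its tailgate pressed on the dock; it measured square and centred, the hand was withdrawn, and the job was handed in at about 15 s, though no verdict was returned.

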